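Send a culture dish into the plate reader

TASK

Get the culture dish read: press the lock pad on the reader's carriage down and, keeping it down, push the carriage into the reader until it meets its end stop; let go so that it locks there, then press the round start key on top of the reader. Pick nothing up, do not touch the dish or force anything, and leave the other things on the counter where they are.

Things in the scene. Friction and masses are not known exactly. Their poses are not given: they have to be found in the camera images.
- reader: Dish reader, fixed on the counter: a grey base 300 x 130 x 16 mm with rails, and over its far end a white head (130 mm deep, 126 wide, top 100 mm above the counter) with an open mouth. Origin: centre of the base's underside, on the counter. Its +x axis points from the loading end, nearest the robot, into the head; +y to the left seen from there; z up. The head's front face is at x = +20 mm, its walls reach y = +-63 mm and x = +150 mm. Pose differs from start to start.
- carriage (a joint): Travel of the dish carriage along the reader's +x, in m: 0 at the loading position (the start), 0.090 against the end stop, with the dish inside the head. Sliding friction about 1.5 N. A toothed lock holds it every 10 mm of travel, both ways, whenever the lock pad is up (1 to 2 mm of play): it moves only while the pad is held at least 4 mm down, and catches at the next tooth if the pad is let go on the way.
- lock (a joint): How far the lock pad is pressed down, in m: 0 up (locked), 0.007 fully down. Spring: 2.5 N to start, 5.3 N fully down; it comes up by itself when let go, except between two teeth, where it stays about 4 mm down.
- lock_pad (a point): Centre of the top face of the lock pad, a ribbed black pad 29 (along reader x) x 38 (y) mm on the carriage's thumb block, at reader x = -115 mm, y = 0, 62 mm above the counter when up and 55 mm when down; it travels with the carriage. The block round it is 48 x 60 mm, with its top 53 mm above the counter.
- upstand_top (a point): Centre of the top edge of the carriage's upstand, a grey wall 60 mm wide (y) and 9 mm thick just beyond the lock pad on the reader side. It rises to 81 mm above the counter and its near face, the face to push against, stands 16 mm beyond the pad's centre (reader +x). With the carriage home its far face is 20 mm short of the head.
- start_key_top (a point): Centre of the top face of the start key, a round white key of 24 mm diameter in a grey collar on the reader's head, near the mouth (reader x = +50 mm, y = 0), 109.5 mm above the counter; its collar's top is 102.5 mm above the counter.
- start_key (a joint): How far the start key is pressed, in m: 0 up, 0.005 fully down. Spring: about 1.5 N to start, 4.5 N fully down; springs back.
- nest (a point): Centre of the floor of the carriage's dish nest (between four low corner lugs 45 mm high above the counter), 34.5 mm above the counter and 100 mm beyond the lock pad; travels with the carriage.
- culture_dish: Covered culture dish lying loose in the nest, 93 mm diameter, 16 mm high, so its top is 50 mm above the counter; origin at the centre of its underside. It only rides along.
- specimen_center (a point): Bystander: white lidded specimen cup, 49 mm diameter, 55 mm high, standing to the left of the reader; centre, half-way up.
- tweezers: Bystander: steel forceps lying right of the reader's loading end, 127 x 17 x 8 mm; origin under its centre.
- bench_timer: Bystander: small white bench timer, 60 x 64 x 23 mm; origin under its centre.
Not all that is in view belongs to the job. What is shaped like the culture_dish but black or orange is not meant.

How it is judged:
On the way, in this order (a step that is already met when the one before it is completed fails the run):
1. the carriage slides with its lock pad held down (value of joint lock above 0.003 m and value of joint carriage above 0.03 m), for 0.1 s.
2. the carriage is home at its end stop and the lock pad, let go, is up (value of joint carriage above 0.087 m and value of joint lock below 0.0015 m), for 0.2 s.
3. the start key is pressed (value of joint start_key above 0.003 m and value of joint carriage above 0.087 m), for 0.05 s.
At the end, for the whole second after the job is handed in: The carriage stands within 3 mm of its end stop with the lock pad up (within 1.5 mm), the start key has been pressed and has sprung back, and the dish lies flat in the carriage's nest (within 6 mm of its centre) (all of step 2 and value of joint start_key below 0.0015 m and horizontal distance between culture_dish and nest below 0.006 m and z of culture_dish in the frame of nest below 0.004 m and angle between culture_dish's own z axis and vertical below 0.06 rad); the robot touches nothing.
It fails at once if the dish is touched (contact force between any of the fingers, the arm and culture_dish above 1 N).
It fails at once if the dish is lifted, tipped or pushed out of its nest (horizontal distance between culture_dish and nest above 0.008 m or z of culture_dish in the frame of nest above 0.008 m or angle between culture_dish's own z axis and vertical above 0.12 rad).
It fails at once if the start key is pressed before the carriage is home (value of joint start_key above 0.003 m and value of joint carriage below 0.087 m).
It fails at once if the reader is forced (more than 80 N) (contact force between any of the fingers, the arm and reader above 80 N).
It fails at once if a bystander is lifted or shifted more than 15 mm (distance of any of specimen_center, tweezers, bench_timer from where it was at the start of the episode above 0.015 m).
It also fails if it takes over 42 s, if anything falls off the work surface, if the arm or the gripper's body presses on something with over 40 N, if the wrist force passes 120 N, or if a joint passes its speed limit or range.

ROBOT

A 7-joint arm with a two-finger parallel gripper is mounted at the origin on a cart in front of the work surface, level with it; the furniture and walls round the work are solid. World frame = base frame: x ahead of the robot, y to its left, z up, the work surface at z = 0. Lengths are in m, angles in rad, forces in N, time in s.
With the tool pointing down it reaches from about 0.425 to 0.95 m from the base axis. Payload 16.7 kg.
Tool frame: the origin (TCP) lies at the very end of the fingers, on their centre line; the grasp point (between the pads) lies 19 mm behind it; x points along the fingers, y is the direction in which the jaws open and shut, and the axes are right-handed (so a half turn about x gives the same grasp; the last joint's range is limited). The gripper opens to 94 mm and grips with 3 to 60 N. Pads are 16 mm wide; open, the fingers measure 119 mm over their backs; the gripper's body (75 mm by 177 mm) begins 78 mm behind the grasp point.
Start: joints at [-1.351, 0.426, 0.074, 1.606, -0.034, 1.111, -0.067], TCP at [0.244, 0.629, 0.205] pointing down, gripper open.
Joint ranges: [-2.85, 2.85], [-0.5, 2.14], [-1.23, 1.37], [0.21, 2.46], [-1.02, 4.16], [0.16, 2.05], [-2.73, 2.73]. Speed limits (rad/s): [1.89, 1.89, 2.39, 2.39, 3.01, 3.01, 3.01].

INTERFACE

Orientations are given as a rotation vector (axis times angle).
In Python, from plant import arm gives the robot as it stands.
- The arm moves only by the tool arm_command, never from a script. Its argument "plan" is text: rows parted by semicolons, each of 5 numbers parted by spaces: the shift along the tool's x, y, z in mm, then the turn about the tool's x in rad, then the finger opening in mm, from 0 to 94. In form: dx dy dz roll jaw; .... A call has 1 to 12 rows; each row is the pose to reach, as a shift and turn from the pose commanded when the call began, along the tool's axes at that moment; what a row does not reach only later rows make up. A row lasts 1/12 s, in which the tool goes at most 41.7 mm and 7.16 degrees, less where a joint would pass 70% of its speed; a pose out of reach is approached as far as the arm can. A call with a gripper value outside its range is refused whole. The fingers move at their own pace and stop on an object; "grip_force" is the grip in N (left out, the last holds). Time passes only in rows, so rows that repeat a pose let the fingers close. It gives the time, the measured TCP pose, the force and the opening at its end, in the units of the state.
- arm.get_state(): the state, without advancing time (a new reading comes with each control period).
- arm.capture(name): name is "scene" or "top" or "wrist"; returns a dict with "image" (400x640x3 uint8, red, green, blue), "fx", "fy", "cx", "cy" (pixels), "eye" and "orientation" of the camera in the world; the wrist camera has in their place "tool_from_camera" (4x4, takes a point from camera to tool coordinates, whose origin is the TCP and whose axes are the tool frame's). Camera axes: x right, y down, z forward; pixel columns grow to the right and rows downward; lengths in m; the calibration is good to about 2 mm. A picture is of the moment at which its call begins: read the wrist's pose just before it. There is no depth.
- arm.close_job(): hands the job in, once; it reports no verdict.
The state is a dict: "t": time; "joint_positions": joint angles; "qvel": joint speeds; "tau": joint torques, N m; "position": TCP position; "orientation": TCP orientation; "contact_force": force on the tool from outside, world axes, zero at the start; "moment": the same for the moment, N m; "gripper_width": finger opening in m.
Only numpy, scipy, OpenCV 4.12 (cv2) and the standard library are available. Lean on these libraries where they do the work, as an engineer would, in place of code of your own. Each camera call takes 0.05 s, during which the arm holds its last target.

## Working session

There is one attempt and no reset: what is moved stays moved. The work goes in short steps, Python scripts to look and compute and a tool call to move; the robot and the scene stay as the last step left them, time stands still between calls to the robot, and variables do not carry over. Pictures are saved under pics/ and viewed, and the job is handed in when it is done.

Besides the shell and the picture viewer there is one more tool, called as a command line: name --argument value ..., lists and objects as JSON in quotes. arm_command: Moves the arm, as the interface text tells. Its arguments: {"type":"object","properties":{"plan":{"type":"string"},"grip_force":{"type":"number"}},"required":["plan"]}

```bash
ls; mkdir -p pics; python3 - <<'E'
from plant import arm
import cv2
s=arm.get_state()
for k,v in s.items(): print(k,v)
for n in("scene","top","wrist"):
    c=arm.capture(n); cv2.imwrite(f"pics/{n}0.png",c["image"][:,:,::-1]); print(n,{k:v for k,v in c.items() if k!="image"})
E
```

```text
pics
t 0.0
joint_positions [-1.35053139  0.42673176  0.07385982  1.60662651 -0.03409125  1.1108245
 -0.06713378]
qvel [-0.00020925 -0.00020518  0.00355525  0.00098852  0.00120851  0.00049454
  0.0004436 ]
tau [-9.40696737e-04 -9.35819077e+01  3.66637811e+00 -4.54201627e+01
 -4.89852182e-02  2.02457327e-02  1.39453791e-04]
position [0.24381503 0.62893346 0.20476746]
orientation [ 0.28912929  1.55138553 -0.29121813]
contact_force [ 0.55837289 -0.13859519  0.0452299 ]
moment [-0.05362832 -0.06642353  0.04706929]
gripper_width 0.09380098942487784
scene {'fx': 510.9957245349178, 'fy': 510.9957245349178, 'cx': 312.1902551191497, 'cy': 198.25968121415602, 'eye': array([ 0.11483426, -1.1560657 ,  0.58852951]), 'orientation': array([-1.97214214,  0.40603148, -0.2681579 ])}
top {'fx': 399.9811400878625, 'fy': 399.9811400878625, 'cx': 320.8640456562746, 'cy': 197.01195363784223, 'eye': array([ 0.48738764, -0.17288045,  0.94079413]), 'orientation': array([-2.13762568,  2.19833284, -0.06608416])}
wrist {'fx': 325.6037037476392, 'fy': 325.6037037476392, 'cx': 322.25232789834183, 'cy': 199.0193466200746, 'tool_from_camera': array([[-1.01756927e-04, -2.89837386e-01,  9.57075900e-01,
        -1.80808956e-01],
       [ 9.99999626e-01,  7.92911377e-04,  3.46443004e-04,
         2.18756346e-04],
       [-8.59288505e-04,  9.57075577e-01,  2.89837197e-01,
        -8.47078849e-02],
       [ 0.00000000e+00,  0.00000000e+00,  0.00000000e+00,
         1.00000000e+00]])}
```

View pics/scene0.png

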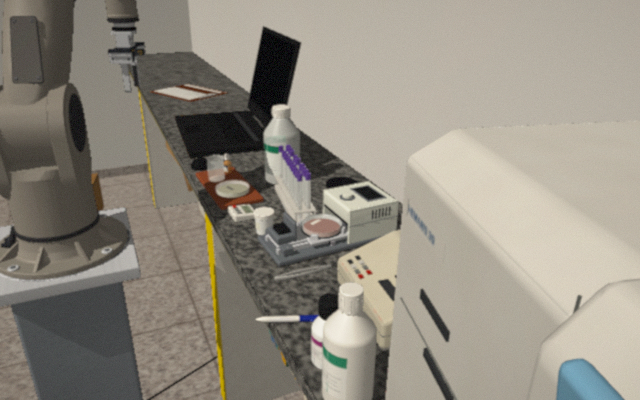

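View pics/top0.png

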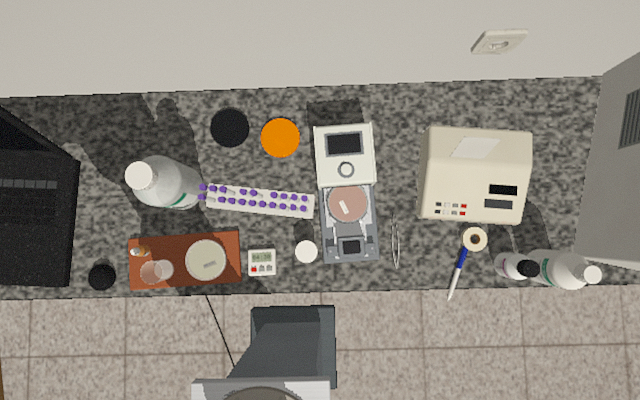

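View pics/wrist0.png

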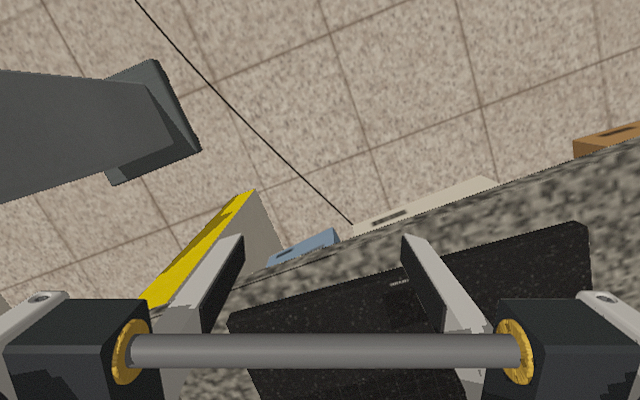

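The scene view shows the reader at about (330,225). In the top view its head is at (345,155), the start key at (346,170), the pink dish at (347,203) and the black lock pad at (350,247). Next: an enlarged crop and rays.

```bash
cat > h.py <<'E'
import numpy as np, cv2
from scipy.spatial.transform import Rotation as R
from plant import arm
def ray(c,uv,s=None):
    d=np.array([(uv[0]-c["cx"])/c["fx"],(uv[1]-c["cy"])/c["fy"],1.])
    if "eye" in c:
        return np.array(c["eye"]),R.from_rotvec(c["orientation"]).apply(d)
    T=np.array(c["tool_from_camera"]);Rt=R.from_rotvec(s["orientation"])
    return np.array(s["position"])+Rt.apply(T[:3,3]),Rt.apply(T[:3,:3]@d)
def onz(c,uv,z,s=None):
    o,d=ray(c,uv,s); return o+d*(z-o[2])/d[2]
def pix(c,p,s=None):
    if "eye" in c: q=R.from_rotvec(c["orientation"]).inv().apply(np.array(p)-c["eye"])
    else:
        q=R.from_rotvec(s["orientation"]).inv().apply(np.array(p)-s["position"])
        T=np.array(c["tool_from_camera"]); q=T[:3,:3].T@(q-T[:3,3])
    return np.array([c["fx"]*q[0]/q[2]+c["cx"],c["fy"]*q[1]/q[2]+c["cy"]])
E
python3 - <<'E'
from h import *
c=arm.capture("top"); im=c["image"][:,:,::-1]
cv2.imwrite("pics/top1.png",cv2.resize(im[110:280,280:420],None,fx=4,fy=3.5,interpolation=cv2.INTER_CUBIC)[:600])
hsv=cv2.cvtColor(np.ascontiguousarray(im),cv2.COLOR_BGR2HSV)
# dark blobs near pad
sub=im[232:262,335:367].max(axis=2); 
m=(sub<55).astype(np.uint8)
n,l,st,ce=cv2.connectedComponentsWithStats(m)
for i in range(1,n):
    if st[i,4]>20: print("dark",st[i],ce[i]+[335,232])
sub=im[180:228,322:374]; m=((sub[:,:,2].astype(int)-sub[:,:,1]>20)).astype(np.uint8)
n,l,st,ce=cv2.connectedComponentsWithStats(m)
for i in range(1,n):
    if st[i,4]>50: print("pink",st[i],ce[i]+[322,180])
E
```

```text
dark [ 8  8 17 14 98] [351.05102041 246.17346939]
pink [  7   6  37  35 972] [347.51131687 202.1563786 ]
```

View pics/top1.png

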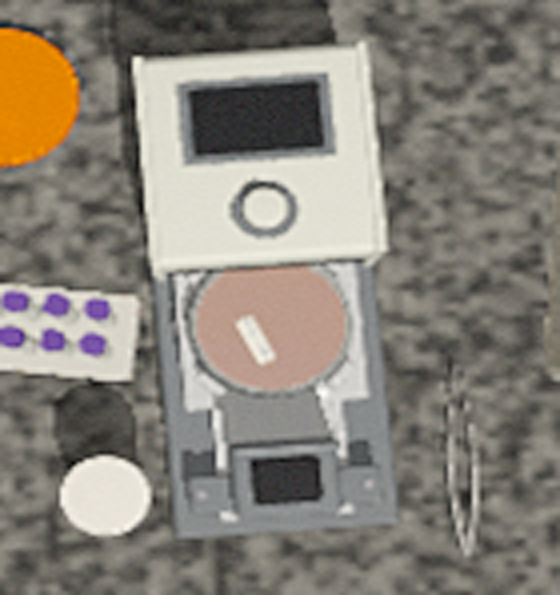

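```bash
python3 - <<'E'
from h import *
c=arm.capture("top")
P=lambda x,y:(280+(x+.5)/4-.5,110+(y+.5)/3.5-.5)
k=onz(c,P(263,209),.1095); p=onz(c,P(287,480),.062)
d=p-k; print("key",k,"pad",p,"dist(165)",np.linalg.norm(d[:2])*1e3, "yaw",np.degrees(np.arctan2(-d[1],-d[0])))
a=onz(c,P(180,535),.016);b=onz(c,P(392,520),.016); print("base near",a,b,np.linalg.norm(a-b),np.degrees(np.arctan2((b-a)[1],(b-a)[0]))+90, (a+b)/2)
for q in((135,60),(366,44),(155,272),(382,258)): print("head",onz(c,P(*q),.1))
print("dish",onz(c,(347.5,202.2),.05))
print("cup",onz(c,P(105,495),.055),"tweez",onz(c,P(452,380),.005),onz(c,P(467,555),.005))
E
```

```text
key [ 0.6136144  -0.20819374  0.1095    ] pad [ 0.45025264 -0.21779917  0.062     ] dist(165) 163.6439004463534 yaw 3.365033656395859
base near [ 0.41419613 -0.15784004  0.016     ] [ 0.42083687 -0.2791322   0.016     ] 0.12147381285677324 3.1338118175119973 [ 0.4175165  -0.21848612  0.016     ]
head [ 0.70914027 -0.14311557  0.1       ]
head [ 0.71498784 -0.26679254  0.1       ]
head [ 0.57841028 -0.15036754  0.1       ]
head [ 0.58335267 -0.27028601  0.1       ]
dish [ 0.54864308 -0.21307967  0.05      ]
cup [ 0.44320275 -0.11792589  0.055     ] tweez [ 0.51137622 -0.31877766  0.005     ] [ 0.39613698 -0.32256771  0.005     ]
```

```bash
cat >> h.py <<'E'
def goal(p,s=None):
    s=s or arm.get_state(); Rt=R.from_rotvec(s["orientation"]); M=Rt.as_matrix()
    print("t",round(s["t"],2),"pos",np.round(s["position"],4),"F",np.round(s["contact_force"],1),"w",round(s["gripper_width"],4))
    print("M",np.round(M,3).tolist(), "q",np.round(s["joint_positions"],2))
    th=np.radians(3.25); y=np.array([-np.sin(th),np.cos(th),0]); yt=Rt.inv().apply(y)
    r=np.arctan2(yt[2],yt[1]); print("roll to reader y:",r,"or",(r+np.pi) if r<0 else r-np.pi)
    for q in p: print(np.round(q,4),"tool mm",np.round(1e3*Rt.inv().apply(np.array(q)-s["position"]),1))
E
python3 - <<'E'
from h import *
goal([(.3,.5,.33),(.42,.2,.35),(.45,-.05,.3),(.45,-.218,.2),(.45,-.218,.1)])
c=arm.capture("top")
for q in((125,180),(145,175),(200,200),(165,210)): print(q,onz(c,q,0.05),onz(c,q,.2))
E
```

```text
t 0.25 pos [0.2439 0.6292 0.2052] F [ 0.2  1.2 -0. ] w 0.094
M [[-0.0, 0.362, 0.932], [-0.001, 0.932, -0.362], [-1.0, -0.001, 0.0]] q [-1.35  0.43  0.07  1.61 -0.03  1.11 -0.07]
roll to reader y: -0.4266068859879484 or 2.7149857676018447
[0.3  0.5  0.33] tool mm [-124.8 -100.2   99. ]
[0.42 0.2  0.35] tool mm [-144.6 -336.6  319.3]
[ 0.45 -0.05  0.3 ] tool mm [ -94.5 -558.8  437.7]
[ 0.45  -0.218  0.2  ] tool mm [   5.6 -715.4  498.4]
[ 0.45  -0.218  0.1  ] tool mm [ 105.6 -715.3  498.4]
(125, 180) [0.61357586 0.28939107 0.05      ] [0.59232714 0.21154959 0.2       ]
(145, 175) [0.62363453 0.243644   0.05      ] [0.60069205 0.17350584 0.2       ]
(200, 200) [0.563103   0.11806609 0.05      ] [0.55035336 0.06907387 0.2       ]
(165, 210) [0.54281644 0.19740666 0.05      ] [0.53348284 0.13505436 0.2       ]
```

arm_command --plan "-25 -20 20 -0.05 60; -50 -40 40 -0.1 30; -75 -60 60 -0.15 0; -100 -80 80 -0.2 0; -125 -100 99 -0.25 0; -128 -130 127 -0.3 0; -130 -160 155 -0.35 0; -132 -190 182 -0.4 0; -135 -220 210 -0.427 0; -137 -250 238 -0.427 0; -140 -280 266 -0.427 0; -140 -310 294 -0.427 0" --grip_force 20

```text
t: 1.3
position: [0.4064, 0.232, 0.3461]
orientation: [-0.044, 1.57, 0.046]
contact_force: [0.1, 1.1, 0.4]
gripper_width: 0.0175
```

```bash
python3 - <<'E'
from h import *
goal([(.45,-.05,.3),(.45,-.218,.2),(.45,-.218,.1)])
E
```

```text
t 1.3 pos [0.4064 0.232  0.3461] F [0.1 1.1 0.4] w 0.0175
M [[0.001, -0.057, 0.998], [0.001, 0.998, 0.057], [-1.0, 0.001, 0.001]] q [-0.93 -0.04  0.27  1.87  0.01  1.31  0.96]
roll to reader y: 0.0004569681182120148 or -3.141135685471581
[ 0.45 -0.05  0.3 ] tool mm [  45.9 -284.1   27.4]
[ 0.45  -0.218  0.2  ] tool mm [ 145.7 -451.9   17.7]
[ 0.45  -0.218  0.1  ] tool mm [ 245.7 -452.    17.7]
```

arm_command --plan "5 -38 4 0 0; 10 -76 8 0 0; 18 -114 12 0 0; 26 -152 16 0 0; 36 -190 18 0 0; 48 -228 18 0 0; 60 -266 18 0 0; 74 -304 18 0 0; 88 -342 18 0 0; 102 -380 18 0 0; 116 -418 18 0 0; 130 -450 18 0 0"

```text
t: 2.3
position: [0.4494, -0.2168, 0.2154]
orientation: [-0.045, 1.569, 0.044]
contact_force: [1.6, 0.3, -0.4]
gripper_width: 0.0003
```

```bash
python3 - <<'E'
from h import *
s=arm.get_state()
goal([(.45,-.218,.1),(.45,-.218,.062)],s)
c=arm.capture("wrist"); cv2.imwrite("pics/w1.png",c["image"][:,:,::-1])
for p in((.45,-.218,.062),(.458,-.2175,.055),(.6136,-.2082,.1095)): print(p,pix(c,p,s))
c=arm.capture("top"); cv2.imwrite("pics/t2.png",cv2.resize(c["image"][100:300,250:450,::-1],None,fx=3,fy=3))
E
```

```text
t 2.3 pos [ 0.4494 -0.2168  0.2154] F [ 1.6  0.3 -0.4] w 0.0003
M [[0.002, -0.057, 0.998], [-0.0, 0.998, 0.057], [-1.0, -0.001, 0.002]] q [-0.43  0.15  0.85  2.02 -0.13  1.03  2.1 ]
roll to reader y: -0.00012098414489692396 or 3.141471669444896
[ 0.45  -0.218  0.1  ] tool mm [115.4  -1.1   0.3]
[ 0.45  -0.218  0.062] tool mm [153.4  -1.1   0.2]
(0.45, -0.218, 0.062) [321.00372453 184.24018606]
(0.458, -0.2175, 0.055) [321.07591285 189.80268555]
(0.6136, -0.2082, 0.1095) [321.35139291 344.56416188]
```

View pics/w1.png

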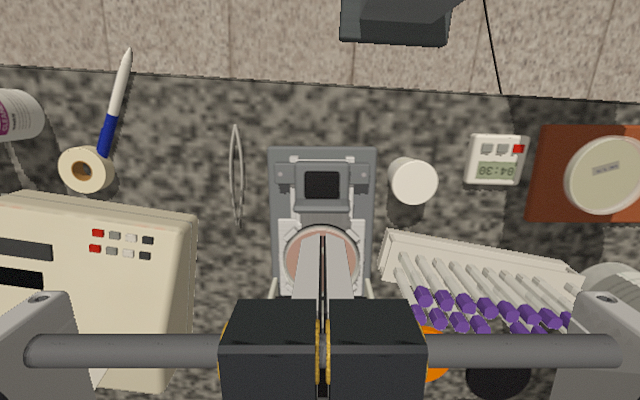

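View pics/t2.png

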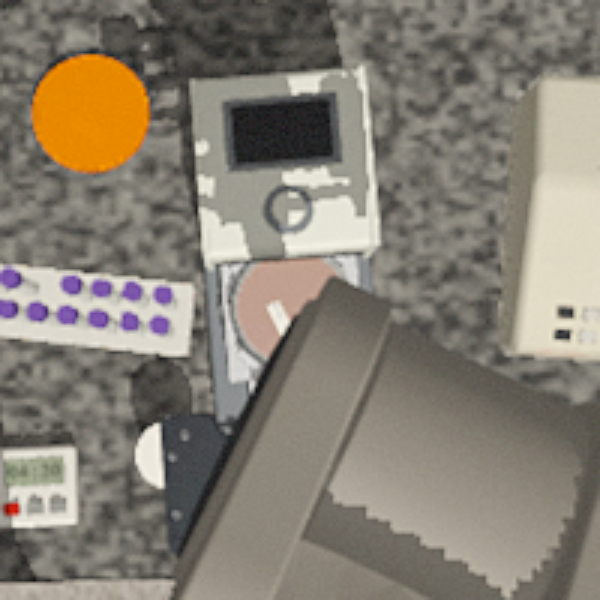

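The wrist view shows the pad centred at (322,184) against a prediction of (321,184), so the measurement agrees. I'll descend to about 12 mm above the pad.

arm_command --plan "30 0 2 0 0; 65 -1 4 0 0; 100 -1 4 0 0; 125 -1 4 0 0; 138 -1 4 0 0; 140 -1 4 0 0; 140 -1 4 0 0"

```text
t: 2.98
position: [0.4535, -0.2147, 0.0754]
orientation: [-0.045, 1.572, 0.045]
contact_force: [0.1, 0.1, 0.7]
gripper_width: 0.0003
```

```bash
python3 - <<'E'
from h import *
s=arm.get_state()
goal([(.45,-.218,.062)],s)
c=arm.capture("wrist"); cv2.imwrite("pics/w2.png",c["image"][:,:,::-1])
c=arm.capture("scene"); cv2.imwrite("pics/s2.png",cv2.resize(c["image"][150:300,200:400,::-1],None,fx=4,fy=4))
E
```

```text
t 2.98 pos [ 0.4535 -0.2147  0.0754] F [0.1 0.1 0.7] w 0.0003
M [[-0.001, -0.057, 0.998], [0.0, 0.998, 0.057], [-1.0, 0.0, -0.001]] q [-0.28  0.39  0.72  2.14 -0.38  0.74  2.32]
roll to reader y: 0.0004461889227449495 or -3.1411464646670484
[ 0.45  -0.218  0.062] tool mm [13.4 -3.1 -3.7]
```

View pics/w2.png

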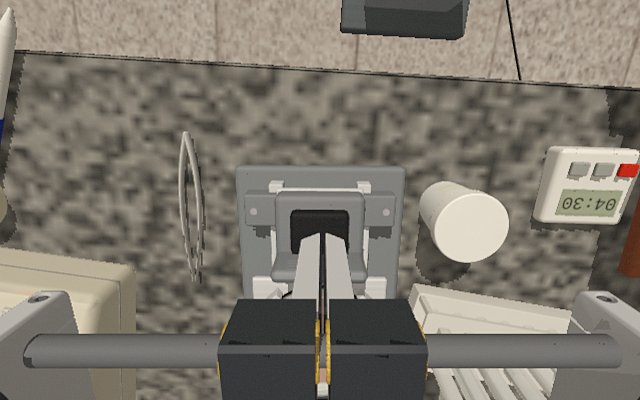

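View pics/s2.png

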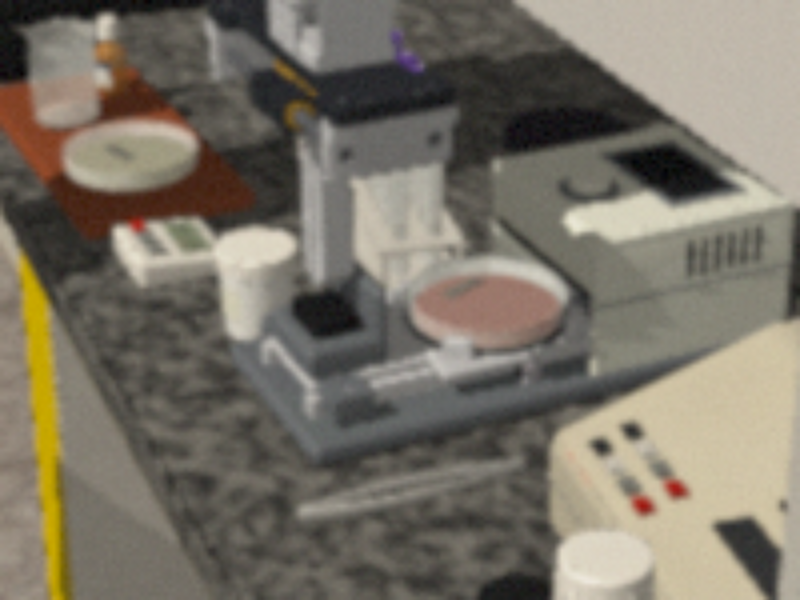

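arm_command --plan "4 -3 0 0 0; 8 -3 0 0 0; 12 -3 0 0 0; 15 -3 0 0 0; 17 -3 0 0 0; 19 -3 0 0 0; 20 -3 0 0 0; 20 -3 0 0 0; 20 -3 0 0 0"

```text
t: 3.83
position: [0.4542, -0.218, 0.0556]
orientation: [-0.045, 1.57, 0.045]
contact_force: [2.3, 1.4, 5.0]
gripper_width: 0.0003
```

```bash
python3 - <<'E'
from h import *
s=arm.get_state()
goal([(.45,-.218,.062)],s)
c=arm.capture("wrist"); cv2.imwrite("pics/w3.png",c["image"][:,:,::-1])
E
```

```text
t 3.83 pos [ 0.4542 -0.218   0.0556] F [2.3 1.4 5. ] w 0.0003
M [[0.0, -0.057, 0.998], [-0.0, 0.998, 0.057], [-1.0, -0.0, 0.0]] q [-0.24  0.43  0.69  2.14 -0.42  0.7   2.36]
roll to reader y: 0.0004763523319345366 or -3.1411163012578585
[ 0.45  -0.218  0.062] tool mm [-6.4  0.2 -4.2]
```

Force 5 N at 6.4 mm down, which matches the lock spring. Now I push along reader +x.

arm_command --plan "0.5 0 2 0 0; 0.5 0 5 0 0; 0.5 0 9 0 0; 0.5 0 13 0 0; 0.5 0 17 0 0; 0.5 0 21 0 0; 0.5 0 26 0 0; 0.5 0 31 0 0; 0.5 0 36 0 0; 0.5 0 41 0 0; 0.5 0 46 0 0; 0.5 0 50 0 0"

```text
t: 4.88
position: [0.5039, -0.2155, 0.0552]
orientation: [-0.045, 1.571, 0.045]
contact_force: [-0.7, 0.5, 8.3]
gripper_width: 0.0003
```

```bash
python3 - <<'E'
from h import *
s=arm.get_state()
goal([(.45,-.218,.062)],s)
c=arm.capture("wrist"); cv2.imwrite("pics/w4.png",c["image"][:,:,::-1])
c=arm.capture("scene"); cv2.imwrite("pics/s4.png",cv2.resize(c["image"][150:300,200:400,::-1],None,fx=4,fy=4))
E
```

```text
t 4.88 pos [ 0.5039 -0.2155  0.0552] F [-0.7  0.5  8.3] w 0.0003
M [[-0.0, -0.057, 0.998], [-0.0, 0.998, 0.057], [-1.0, -0.0, -0.0]] q [-0.24  0.49  0.67  2.05 -0.45  0.75  2.34]
roll to reader y: 0.0002053014087115321 or -3.1413873521810816
[ 0.45  -0.218  0.062] tool mm [ -6.8   0.5 -53.9]
```

View pics/s4.png

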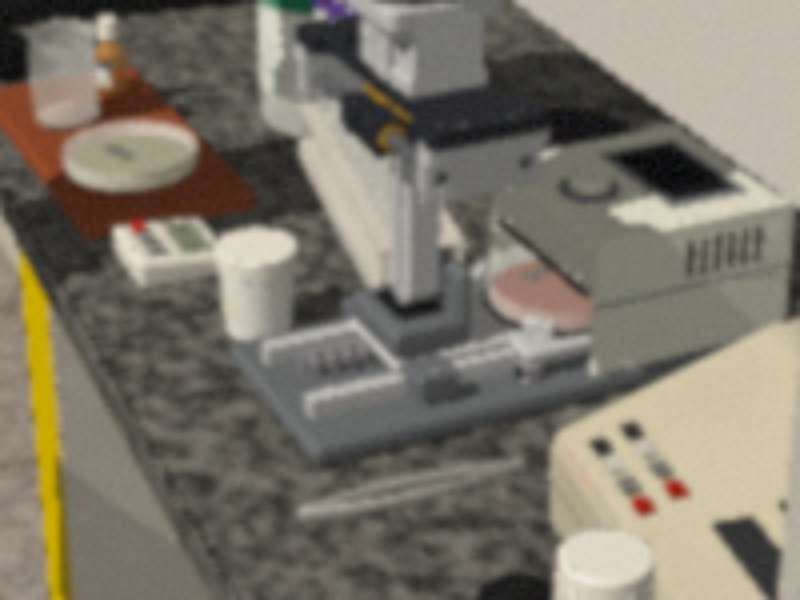

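View pics/w4.png

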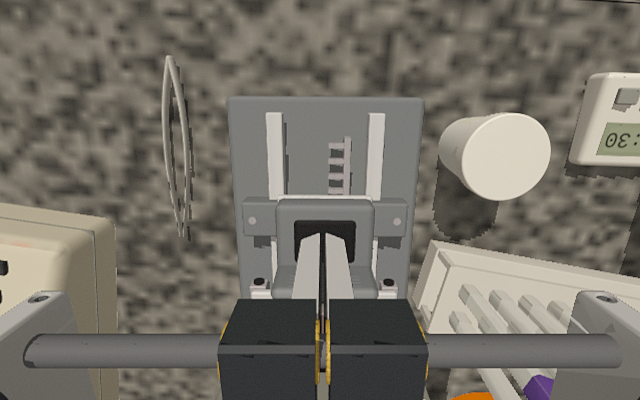

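The carriage has slid about 46–50 mm, the dish is entering the mouth, and forces are low. Continuing.

arm_command --plan "0 0 4 0 0; 0 0 8 0 0; 0 0 12 0 0; 0 0 16 0 0; 0 0 20 0 0; 0 0 24 0 0; 0 0 28 0 0; 0 0 31 0 0; 0 0 34 0 0; 0 0 36 0 0; 0 0 37 0 0; 0 0 37 0 0"

```text
t: 5.98
position: [0.5408, -0.2137, 0.0553]
orientation: [-0.045, 1.57, 0.044]
contact_force: [0.7, -1.1, 6.8]
gripper_width: 0.0002
```

arm_command --plan "0 0 1 0 0; 0 0 2 0 0; 0 0 3 0 0; 0 0 4 0 0; 0 0 4 0 0"

```text
t: 6.4
position: [0.5442, -0.2135, 0.0552]
orientation: [-0.045, 1.571, 0.044]
contact_force: [-2.6, -1.5, 9.3]
gripper_width: 0.0004
```

arm_command --plan "0 0 1 0 0; 0 0 2 0 0; 0 0 3 0 0; 0 0 3 0 0"

```text
t: 6.73
position: [0.5459, -0.2134, 0.0551]
orientation: [-0.044, 1.573, 0.044]
contact_force: [-10.0, -1.0, 16.1]
gripper_width: 0.0007
```

arm_command --plan "0 0 1 0 0; 0 0 2 0 0; 0 0 2 0 0"

```text
t: 6.98
position: [0.5476, -0.2134, 0.0551]
orientation: [-0.044, 1.574, 0.044]
contact_force: [-12.9, -1.2, 16.8]
gripper_width: 0.0008
```

arm_command --plan "0 0 1 0 0; 0 0 2 0 0; 0 0 3 0 0; 0 0 3 0 0"

```text
t: 7.32
position: [0.5477, -0.2133, 0.055]
orientation: [-0.041, 1.578, 0.045]
contact_force: [-30.7, 0.8, 36.3]
gripper_width: 0.0005
```

```bash
python3 - <<'E'
from h import *
s=arm.get_state()
goal([(.5399,-.2127,.062)],s)
c=arm.capture("wrist"); cv2.imwrite("pics/w5.png",c["image"][:,:,::-1])
c=arm.capture("scene"); cv2.imwrite("pics/s5.png",cv2.resize(c["image"][150:300,200:400,::-1],None,fx=4,fy=4))
E
```

```text
t 7.32 pos [ 0.5477 -0.2133  0.055 ] F [-30.7   0.8  36.3] w 0.0005
M [[-0.008, -0.055, 0.998], [0.002, 0.999, 0.055], [-1.0, 0.002, -0.008]] q [-0.24  0.55  0.66  1.95 -0.46  0.8   2.31]
roll to reader y: -0.0020046873878064803 or 3.1395879662019865
[ 0.5399 -0.2127  0.062 ] tool mm [-6.9  1.  -7.8]
```

View pics/s5.png

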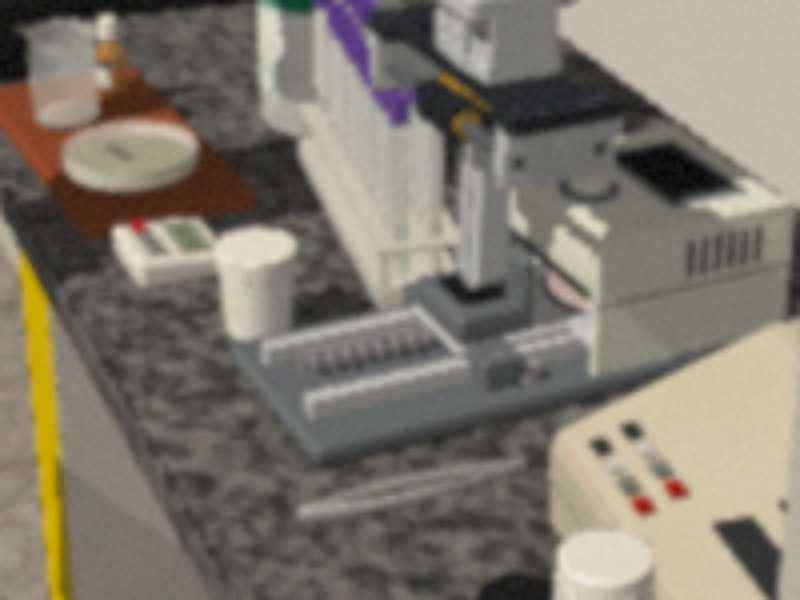

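View pics/w5.png

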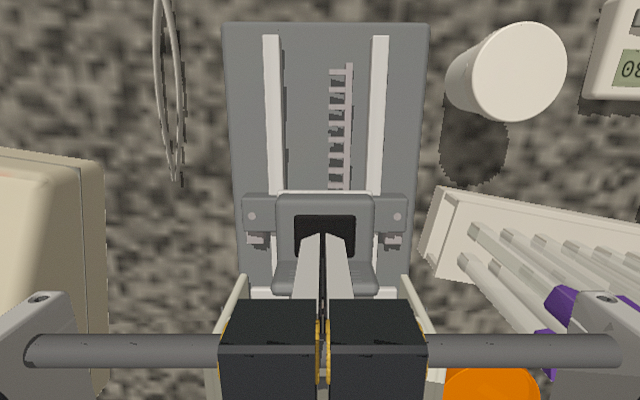

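Fx is −31 N and the tip has stopped advancing. The tip position puts the pad at 0.540, i.e. 90 mm of travel, so the carriage is at its end stop. I'll ease off the push, then lift.

arm_command --plan "0 0 -2 0 0; 0 0 -4 0 0; 0 0 -5 0 0; -3 0 -5 0 0; -8 0 -5 0 0; -14 0 -5 0 0; -22 0 -5 0 0; -35 0 -5 0 0; -50 0 -5 0 0; -65 0 -8 0 0; -80 0 -12 0 0; -80 0 -12 0 0"

```text
t: 8.42
position: [0.5413, -0.2138, 0.1384]
orientation: [-0.045, 1.567, 0.044]
contact_force: [0.7, 0.1, -0.4]
gripper_width: 0.0002
```

```bash
python3 - <<'E'
from h import *
s=arm.get_state()
goal([(.5399,-.2127,.062),(.6140,-.2085,.1095)],s)
c=arm.capture("wrist"); cv2.imwrite("pics/w6.png",c["image"][:,:,::-1])
for p in((.5399,-.2127,.062),(.614,-.2085,.1095)): print(p,pix(c,p,s))
c=arm.capture("scene"); cv2.imwrite("pics/s6.png",cv2.resize(c["image"][150:300,200:400,::-1],None,fx=4,fy=4))
E
```

```text
t 8.42 pos [ 0.5413 -0.2138  0.1384] F [ 0.7  0.1 -0.4] w 0.0002
M [[0.003, -0.057, 0.998], [-0.0, 0.998, 0.057], [-1.0, -0.001, 0.003]] q [-0.31  0.43  0.75  1.92 -0.36  0.93  2.23]
roll to reader y: -0.00018342163623963616 or 3.1414092319535536
[ 0.5399 -0.2127  0.062 ] tool mm [76.4  1.2 -1.6]
[ 0.614  -0.2085  0.1095] tool mm [29.2  1.2 72.8]
(0.5399, -0.2127, 0.062) [323.43684236 204.94238546]
(0.614, -0.2085, 0.1095) [323.44058141 317.59827455]
```

View pics/s6.png

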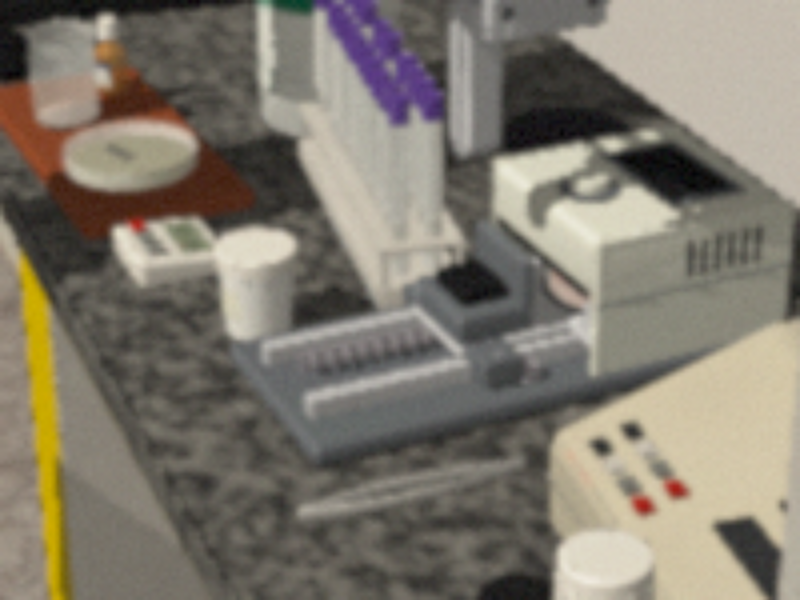

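View pics/w6.png

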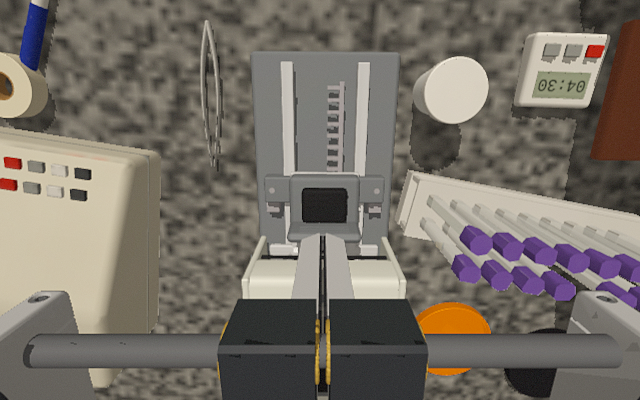

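The wrist view shows the pad at (324.5,205.5) against (323.4,204.9) predicted for pad up and carriage home. I'll check the pad height in the scene view against the start picture.

```bash
python3 - <<'E'
from h import *
c=arm.capture("scene"); im1=c["image"][:,:,::-1]; im0=cv2.imread("pics/scene0.png")
cv2.imwrite("pics/cmp.png",np.hstack([cv2.resize(im0[205:255,255:305],None,fx=8,fy=8,interpolation=cv2.INTER_CUBIC),cv2.resize(im1[205-15:255-15,290:340],None,fx=8,fy=8,interpolation=cv2.INTER_CUBIC)]))
def cen(im,x0,y0,x1,y1):
    g=(im[y0:y1,x0:x1].max(axis=2)<50).astype(np.uint8); n,l,st,ce=cv2.connectedComponentsWithStats(g)
    i=1+np.argmax(st[1:,4]); return ce[i]+[x0,y0],st[i]
a=pix(c,(.450,-.218,.062)); print("start",a,cen(im0,*(a-14).astype(int),*(a+14).astype(int)))
b=pix(c,(.5399,-.2127,.062)); print("now up",b,"down4",pix(c,(.5399,-.2127,.058)),cen(im1,*(b-14).astype(int),*(b+14).astype(int)))
print("80mm",pix(c,(.5299,-.2133,.062)))
E
```

```text
start [280.47607241 226.00953045] (array([281.12121212, 228.21212121]), array([  7,  10,  18,  12, 132], dtype=int32))
now up [316.87863159 217.80114988] down4 [316.86120337 219.37024548] (array([317.70535714, 220.26785714]), array([  8,  12,  17,  11, 112], dtype=int32))
80mm [312.9469077  218.69006846]
```

View pics/cmp.png

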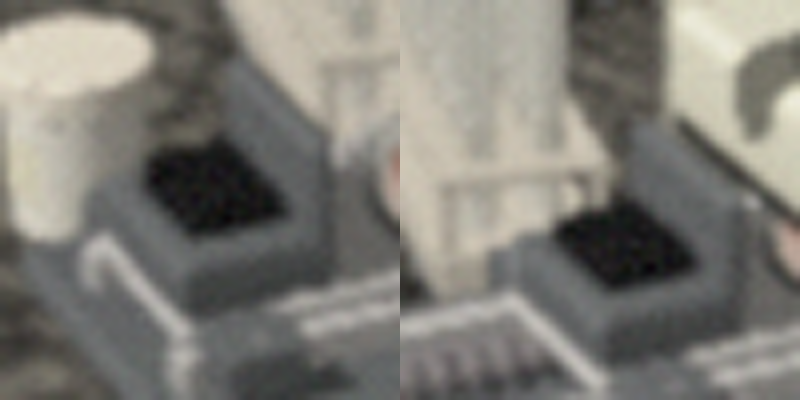

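Start residual is (+0.65,+2.2) px and now (+0.8,+2.5); 4 mm down would add 1.6 px. So the pad is up and the carriage is home. Next I move over the key.

arm_command --plan "0 0 20 0 0; 0 0 45 0 0; 0 1 65 0 0; 5 1 73 0 0; 14 1 73 0 0; 20 1 73 0 0; 20 1 73 0 0"

```text
t: 9.15
position: [0.6113, -0.2079, 0.1128]
orientation: [-0.044, 1.574, 0.045]
contact_force: [-0.1, 0.3, 0.0]
gripper_width: 0.0006
```

```bash
python3 - <<'E'
from h import *
s=arm.get_state()
goal([(.6143,-.2085,.1095)],s)
c=arm.capture("scene"); cv2.imwrite("pics/s7.png",cv2.resize(c["image"][150:260,270:410,::-1],None,fx=5,fy=5))
E
```

```text
t 9.15 pos [ 0.6113 -0.2079  0.1128] F [-0.1  0.3  0. ] w 0.0006
M [[-0.003, -0.056, 0.998], [0.0, 0.998, 0.056], [-1.0, 0.001, -0.003]] q [-0.27  0.56  0.69  1.78 -0.43  0.95  2.23]
roll to reader y: -0.0005433105709573539 or 3.1410493430188358
[ 0.6143 -0.2085  0.1095] tool mm [ 3.3 -0.7  3. ]
```

View pics/s7.png

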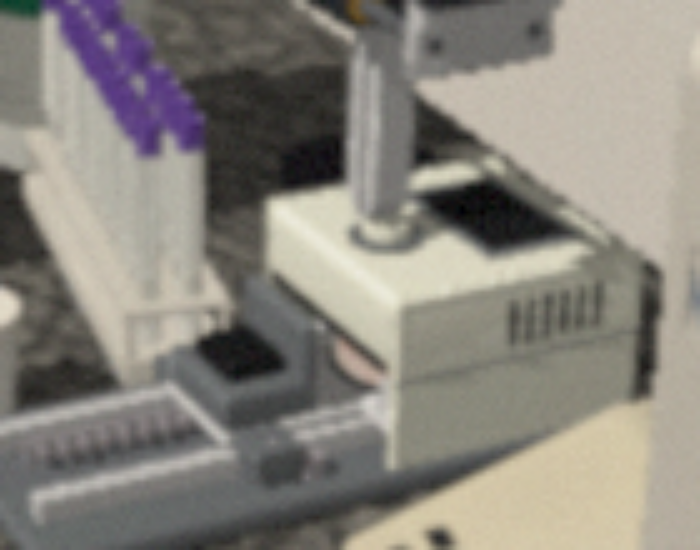

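The fingertip stands right over the key, at about (387,225) in the crop. I'll shift 3 mm forward and press.

arm_command --plan "1 0 3 0 0; 3 0 3 0 0; 5 0 3 0 0; 7 0 3 0 0; 8 0 3 0 0; 8 0 3 0 0; 8 0 3 0 0"

```text
t: 9.78
position: [0.6167, -0.2077, 0.1072]
orientation: [-0.045, 1.57, 0.045]
contact_force: [-0.3, 0.1, 3.8]
gripper_width: 0.0004
```

arm_command --plan "1 0 0 0 0; 2 0 0 0 0; 3 0 0 0 0; 3.5 0 0 0 0; 3.5 0 0 0 0; 3.5 0 0 0 0"

```text
t: 10.28
position: [0.6168, -0.2078, 0.1045]
orientation: [-0.044, 1.57, 0.045]
contact_force: [-5.6, 3.1, 20.4]
gripper_width: 0.0009
```

Key bottomed: z = 0.1045 and 20 N. Retracting.

arm_command --plan "-3 0 0 0 0; -8 0 0 0 0; -18 0 0 0 0; -35 0 0 0 0; -60 0 0 0 0; -90 0 0 0 0; -120 0 -30 0 0; -130 0 -65 0 0; -130 0 -100 0 0; -130 0 -100 0 0; -130 0 -100 0 0; -130 0 -100 0 0"

```text
t: 11.28
position: [0.5172, -0.213, 0.234]
orientation: [-0.045, 1.569, 0.046]
contact_force: [0.2, 0.1, -0.0]
gripper_width: 0.0004
```

```bash
python3 - <<'E'
from h import *
s=arm.get_state(); goal([],s)
c=arm.capture("scene"); im=c["image"][:,:,::-1]; cv2.imwrite("pics/s8.png",cv2.resize(im[150:300,200:400],None,fx=4,fy=4))
b=pix(c,(.5399,-.2127,.062));x0,y0=(b-14).astype(int)
g=(im[y0:y0+28,x0:x0+28].max(axis=2)<50).astype(np.uint8); n,l,st,ce=cv2.connectedComponentsWithStats(g); i=1+np.argmax(st[1:,4]); print(ce[i]+[x0,y0],st[i])
c=arm.capture("wrist"); cv2.imwrite("pics/w8.png",c["image"][:,:,::-1])
E
```

```text
t 11.28 pos [ 0.5172 -0.213   0.234 ] F [ 0.2  0.1 -0. ] w 0.0004
M [[0.001, -0.058, 0.998], [0.0, 0.998, 0.058], [-1.0, 0.0, 0.001]] q [-0.41  0.27  0.83  1.87 -0.22  1.09  2.14]
roll to reader y: 0.0010106679006129079 or -3.14058198568918
[317.68695652 220.4173913 ] [  8  12  17  11 115]
```

View pics/s8.png

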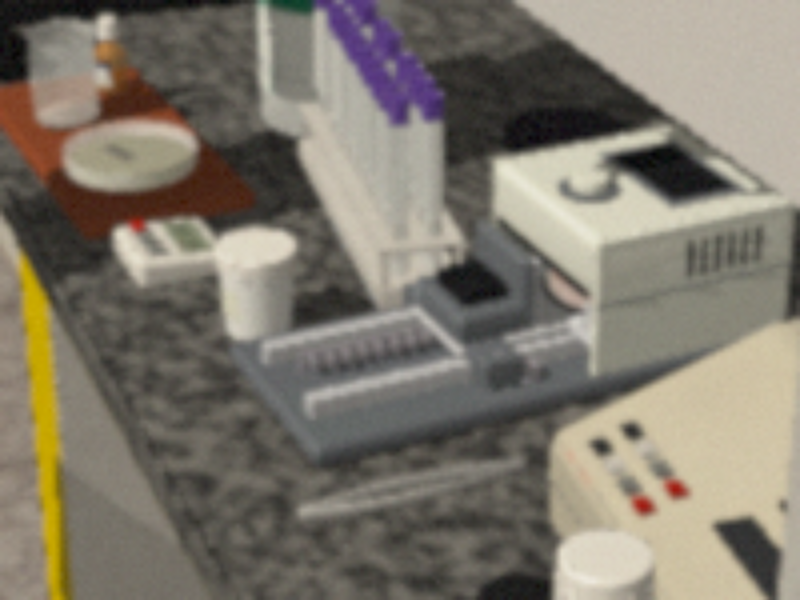

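View pics/w8.png

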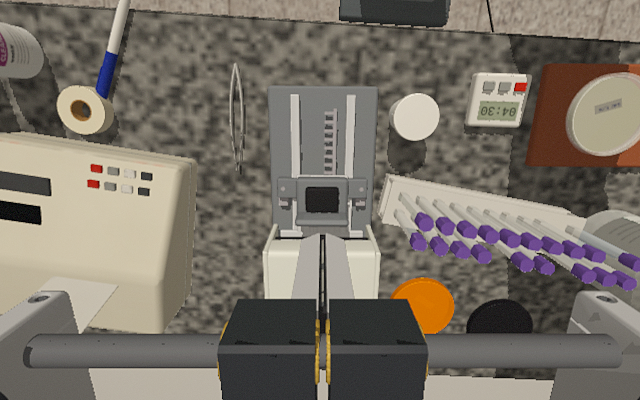

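The key is up at (590,185) in the scene crop and the carriage has not moved (pad at 317.7,220.4, as before). The bystanders are in place and the arm is clear, so I'm handing in.

```bash
python3 -c "
from plant import arm
print(arm.close_job()); print(arm.get_state()['contact_force'])"
```

```text
the job is handed in; nothing more can be done
None
the job is handed in; nothing more can be done
```

I pressed the lock pad down and pushed the carriage about 90 mm to its end stop. I then let the pad up so the carriage locked, pressed the start key until it bottomed, and moved the arm clear. The job was handed in at about 11.5 s; no verdict is reported.

- **Carriage and lock:** the push ended with the tip stopped at about 31 N. Afterwards the pad appeared within about 1 px of where it should be with the carriage home and the pad up, and it did not move during the key press.
- **Start key:** it bottomed 5 mm down at about 20 N, and the last picture shows it sprung back up.
- **Surroundings:** the cup, forceps and timer look unmoved, and the final contact force was about 0.
- **Dish:** it is mostly hidden in the head, so I could see only its front edge. I did not measure its place in the nest.
- **Small disagreements:** the key-to-pad distance measured 163.6 mm instead of 165 mm. The scene camera also showed a constant offset of about 2 px in the pad's position, so I compared it with the start picture.

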